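# Re-tension the quick-release clamp on a battery cradle

## Task

The battery pack is loose under the hold-down bar of its cradle. Flip the bar's cam lever fully open, turn the adjusting nut clockwise until its pointer lines up with the line on the dial, then flip the lever fully closed again so that the pack is clamped. Leave the pack in its place and do not disturb the other things on the bench.

Things in the scene. Friction and masses are not known exactly. Their poses are not given: they have to be found in the camera images.
- cradle: Fixed holding cradle: wooden base 170 x 300 x 18 mm (local x, y, z), origin at the centre of its underside. Along local y: pack and nut at +30 mm, guide post at +118 (top 92 mm), lever fork at -90 (top 110 mm), x = 0 for all. A 36 mm wide aluminium hold-down bar runs along local y over the pack; its top is 86 mm above the bench, 92 with the lever open. Place and yaw vary.
- pack: The blue battery pack in the cradle, 90 x 60 x 40 mm, lying flat and loose between stops with about 2 mm of play; origin at the centre of its underside.
- cam_lever (a joint): Cam lever angle, rad. 0 = closed: level, pointing along the cradle's local -x. Grows as the handle end swings up; 1.57 = upright, 1.75 = fully open, at its stop. It turns about a horizontal pin parallel to the cradle's local y and stays where it is left (friction 0.12 N m, about 2 N at its handle). Opening it lifts the bar 6 mm.
- lever_grip (a point): Centre of the lever's black cross-handle, a barrel 18 mm in diameter and 26 mm long parallel to the pivot pin, at the end of the 10 mm steel lever rod, 75 mm from the pivot pin; 98 mm above the bench when closed, 173 mm when upright. Its flat ends can be pinched from above (closing along the cradle's local y) and it then turns between the pads as it swings round its arc.
- lever_pivot (a point): Centre of the lever's pivot pin, 98 mm above the bench; axes as the cradle's.
- adjust_nut (a joint): Angle of the adjusting nut on the bar, rad, growing clockwise seen from above, stops at 0 and 3.2; vertical axis. 2.3 = pointer in line with the line on the dial. Stays where it is left (friction 0.09 N m). It starts too slack, 1.0 to 2.1 rad short of the line. One rad lowers the pad under the bar by 2.5 mm.
- nut_pointer (a point): Tip of the small black pointer at the foot of one end of the nut's grip, 31 mm from the nut's axis, standing 9 mm out beyond the grip.
- dial_mark (a point): Middle of the single black line on the round aluminium dial plate (84 mm across) under the nut; line 10 x 4.5 mm at the plate's rim, its middle 36 mm from the nut's axis, towards the cradle's local -x.
- nut_grip (a point): Point on the nut's axis at the height to grip it. The nut's grip is an upright steel bar 44 mm long, 12 mm thick and 37 mm tall on a thin 30 mm round hub; this point is 12 mm below the grip's top and 28 mm above the dial plate (117 mm above the bench with the lever closed, 123 mm with it open). The point's x axis runs along the grip towards the pointer.
- spare_pack: Bystander: a second blue battery pack, 90 x 60 x 40 mm, lying loose on the bench; origin at the centre of its underside.
- spool: Bystander: grey solder spool, 60 mm across, 45 mm tall, standing; origin at the centre of its underside.
- driver: Bystander: screwdriver, 160 mm long, lying on the bench beyond the cradle; origin under its middle.
- board: Bystander: small green circuit board 50 x 70 mm, parts up to 14 mm tall, lying flat; origin at the centre of its underside.
- dish: Bystander: small steel dish, 64 mm across, 24 mm tall; origin at the centre of its underside.
- flux: Bystander: small clear bottle with white cap, 38 mm across, 85 mm tall; origin at the centre of its underside.
- meter: Bystander: grey multimeter, 150 x 75 x 38 mm, lying flat; origin at the centre of its underside.
- pad: Round rubber pad (30 mm across) on the foot of the nut's screw, under the bar and above the pack; spring-loaded at 5 N/mm. It presses the pack with about 12 N when the nut is at the line and the lever is closed, and is clear of it when the lever is open. Origin at the centre of its underside.
Mind the look-alikes: they are no part of the job. What is shaped like the pack but yellow is not meant.

How it is judged (in metres and radians):
On the way, in this order (a step that is already met when the one before it is completed fails the run):
1. the cam lever is flipped fully open (past 1.4 rad, about upright) (value of joint cam_lever above 1.4 rad), for 0.2 s.
2. with the lever still open, the nut's pointer is brought to the line (within 0.22 rad) (value of joint adjust_nut between 2.08 and 2.52 rad and value of joint cam_lever above 1.2 rad), for 0.3 s.
At the end, for the whole second after the job is handed in: The lever is closed (below 0.1 rad), the nut's pointer is still within 0.22 rad of the line (joint 2.08 to 2.52), and the pad presses the pack, which lies flat in its place and at rest, with more than 5 N (value of joint cam_lever below 0.1 rad and value of joint adjust_nut between 2.08 and 2.52 rad and contact force between pad and pack above 5 N and z of pack in the frame of cradle below 0.021 m and linear speed of pack below 0.02 m/s); the robot touches nothing.
It fails at once if the pack is shifted more than 15 mm from where it started (distance of pack from where it was at the start of the episode above 0.015 m).
It fails at once if a bystander is moved more than 30 mm (distance of any of spare_pack, spool, driver, board, dish, flux, meter from where it was at the start of the episode above 0.03 m).
It also fails if it takes over 72 s, if anything falls off the work surface, if the arm or the gripper's body presses on something with over 40 N, if the wrist force passes 120 N, or if a joint passes its speed limit or range.

## Robot

A 6-joint arm with a two-finger parallel gripper is mounted at the origin on the work surface. World frame = base frame: x ahead of the robot, y to its left, z up, the work surface at z = 0. Lengths are in mm, angles in rad, forces in N, time in s.
With the tool pointing down it reaches from about 275 to 1000 mm from the base axis. Payload 8.4 kg.
Tool frame: the origin (TCP) lies between the finger pads; the fingertips stand 22 mm ahead of it and the grasp point (between the pads) lies 3 mm ahead of it; z points along the fingers, y is the line along which they close (so a half turn about z gives the same grasp; the last joint's range is limited). The gripper opens to 85 mm and grips with 20 to 120 N. Pads are 22 mm wide; open, the fingers measure 114 mm over their backs; the gripper's body (76 mm by 85 mm) begins 54 mm behind the grasp point. The pads swing forward as they close: fully open they stand 13 mm farther back than shut.
Start: joints at [1.274, 0.353, 1.633, -0, 1.155, -0.002], TCP at [181.591, 598.041, 253.281] pointing down, gripper open.
Joint ranges: [-2.63, 2.63], [-0.92, 2.1], [0.06, 2.66], [-1.3, 4.44], [0, 2.69], [-3.02, 3.02]. Speed limits (rad/s): [2.22, 2.22, 2.79, 3.14, 3.14, 3.14].

## Interface

Orientations are given as [roll, pitch, yaw] about the fixed x, y, z axes, in that order (R = Rz(yaw) Ry(pitch) Rx(roll)).
In Python, from rig import r, grab_frame gives the robot as it stands.
- The arm moves only by the shell command python3 -m inch 'ROWS' [FORCE]. ROWS is JSON, a list of rows, each a list of 7 numbers: the turn, a rotation vector about the tool's x, y, z as a fraction of full scale, then the shift along the tool's x, y, z as a fraction of full scale, then the closure, from 0 (fully open) to 1 (shut). In form: [[rx, ry, rz, dx, dy, dz, fingers], ...]. A call has 1 to 8 rows; each row shifts and turns the commanded pose from where the row before left it, along the tool's axes as they then stand; what a row does not reach is not made up. Full scale, the value 1, is 2.5 cm for a shift and pi rad for a turn. A row lasts 1/12 s, in which the tool goes at most 41.7 mm and 7.16 degrees, less where a joint would pass 70% of its speed; a pose out of reach is approached as far as the arm can. A call with a number of a shift or a turn outside -1 to 1 is refused whole. A call with a gripper value outside its range is refused whole. The fingers move at their own pace and stop on an object; FORCE is the grip in N (left out, the last holds). Time passes only in rows, so rows that do not move let the fingers close. It gives the time, the measured TCP pose, the force, the opening and the grip force at its end, in the units of the state.
- r.sense(): the state, without advancing time (a new reading comes with each control period).
- grab_frame(name): name is "scene" or "top" or "wrist"; returns a dict with "pixels" (480x640x3 uint8, red, green, blue), "z_map" (480x640 float32, mm along the optical axis (not along the pixel's ray), 0 where there is no reading), "vertical_fov" (degrees; the focal length in pixels is half the picture's height over the tangent of half this angle, whatever the lens; pixels are square), "cx", "cy" (the principal point, pixels), "cam_to_world" (4x4, takes a point from camera to world coordinates). Camera axes: x right, y down, z forward; pixel columns grow to the right and rows downward; lengths in mm; the calibration is good to about 2 mm. A picture is of the moment at which its call begins.
- r.sign_off(): hands the job in; it is judged then, once.
The state is a dict: "clock": time; "qpos": joint angles; "qvel": joint speeds; "joint_efforts": joint torques, N m; "eef_pos": TCP position; "tcp_rot": TCP orientation; "contact_force": force on the tool from outside, world axes, zero at the start; "wrist_torque": the same for the moment, N m; "opening": opening from 0.0 (shut) to 1.0 (fully open); "grasp_force": force on a finger pad.
Only numpy, scipy, OpenCV 4.12 (cv2) and the standard library are available. Lean on these libraries where they do the work, as an engineer would, in place of code of your own. Each camera call takes 0.05 s, during which the arm holds its last target. There are 200 camera calls.

## Working session

There is one attempt and no reset: what is moved stays moved. The work goes in short steps, Python scripts to look and compute and a shell command to move; the robot and the scene stay as the last step left them, time stands still between calls to the robot, and variables do not carry over. Pictures are saved under pics/ and viewed, at most 10 in all, crops included, and the job is handed in when it is done.

```bash
mkdir -p pics; ls
cat > h.py <<'E'
import numpy as np,cv2
from rig import r,grab_frame
def save(f,n,crop=None,s=1):
    p=f["pixels"][:,:,::-1]
    if crop: x0,y0,x1,y1=crop;p=p[y0:y1,x0:x1]
    cv2.imwrite("pics/"+n,cv2.resize(p,None,fx=s,fy=s,interpolation=cv2.INTER_CUBIC))
def foc(f): return 240/np.tan(np.radians(f["vertical_fov"])/2)
def dep(f,u,v):
    z=f["z_map"][int(v),int(u)];return ray(f,u,v,z=z)
def ray(f,u,v,h=None,z=None):
    T=np.array(f["cam_to_world"]);F=foc(f)
    d=T[:3,:3]@np.array([(u-f["cx"])/F,(v-f["cy"])/F,1.]);o=T[:3,3]
    if z is None: z=(h-o[2])/d[2]
    return o+d*z
def proj(f,P):
    T=np.array(f["cam_to_world"]);c=T[:3,:3].T@(np.array(P)-T[:3,3]);F=foc(f)
    return c[0]/c[2]*F+f["cx"],c[1]/c[2]*F+f["cy"]
E
python3 - <<'E'
from h import *
a=grab_frame("top");b=grab_frame("scene")
save(a,"top1.png");save(b,"scene1.png")
s=r.sense();print({k:s[k] for k in("clock","eef_pos","tcp_rot","opening")});print(a["cam_to_world"],foc(a),a["cx"],a["cy"])
E
```

```text
pics
{'clock': 0.1, 'eef_pos': array([181.46835582, 597.64810469, 252.61766273]), 'tcp_rot': array([-3.14031035e+00, -7.27569430e-06,  2.84682117e+00]), 'opening': 1.0008347098454522}
[[-1.45233960e-02 -9.80277652e-01  1.97090833e-01  2.76816659e+02]
 [-9.99894105e-01  1.40567112e-02 -3.76668071e-03 -3.97773399e+01]
 [ 9.21943997e-04 -1.97124668e-01 -9.80377996e-01  1.58652651e+03]
 [ 0.00000000e+00  0.00000000e+00  0.00000000e+00  1.00000000e+00]] 566.0422287951128 315.19344310347407 241.10590276543167
```

View pics/top1.png

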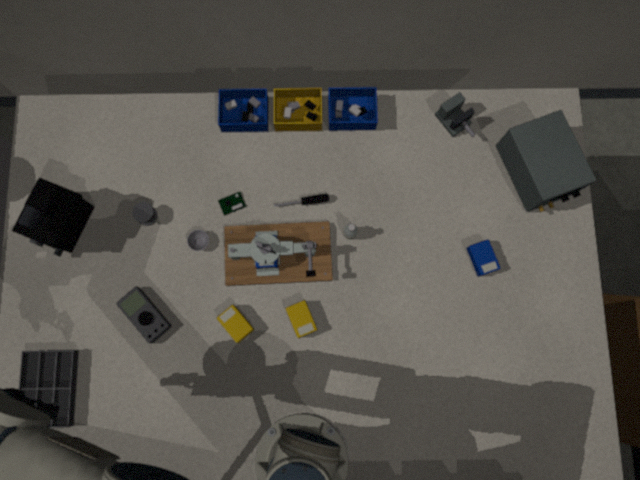

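View pics/scene1.png

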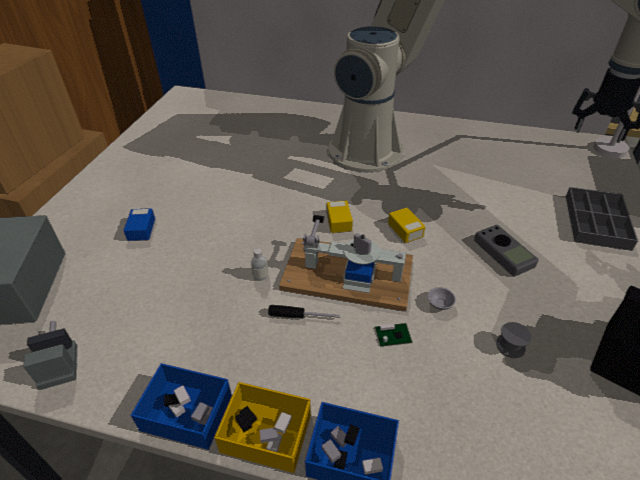

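The top view shows the cradle at about (278,253). Its fork is at (310,243), the handle at (311,272) pointing towards the robot, and the nut at (265,243). The only blue pack under a bar is in this cradle. The blue pack at (483,258) is the spare, and the two yellow ones at (235,323) and (300,318) are look-alikes. Next I measure the cradle pose and take an enlarged crop.

Run:
```python
from h import *
a=grab_frame("top")
hsv=cv2.cvtColor(a["pixels"],cv2.COLOR_RGB2HSV)
m=cv2.inRange(hsv,(5,80,40),(20,255,255));m[:, :200]=0;m[:,360:]=0;m[:200]=0;m[300:]=0
m=cv2.morphologyEx(m,cv2.MORPH_OPEN,np.ones((3,3)))
ys,xs=np.nonzero(m)
P=np.array([ray(a,x,y,h=18)[:2] for x,y in zip(xs,ys)],np.float32)
rc=cv2.minAreaRect(P);print(rc)
for n,(u,v) in dict(handle=(311,272),nut=(265,239),pivot=(310,243)).items(): print(n,dep(a,u,v),ray(a,u,v,h=98))
save(a,"crop1.png",(215,210,345,295),5)
```

```text
((560.2813110351562, 60.11084747314453), (169.02305603027344, 298.2679138183594), 1.8532371520996094)
handle [490.99330279 -33.20712975 109.23937703] [492.62278429 -33.15714281  98.        ]
nut [585.87823928  90.0212009   87.72826978] [583.76014421  89.13165115  98.        ]
pivot [568.80069277 -31.56570577 109.55385853] [571.08478532 -31.50146893  98.        ]
```

View pics/crop1.png

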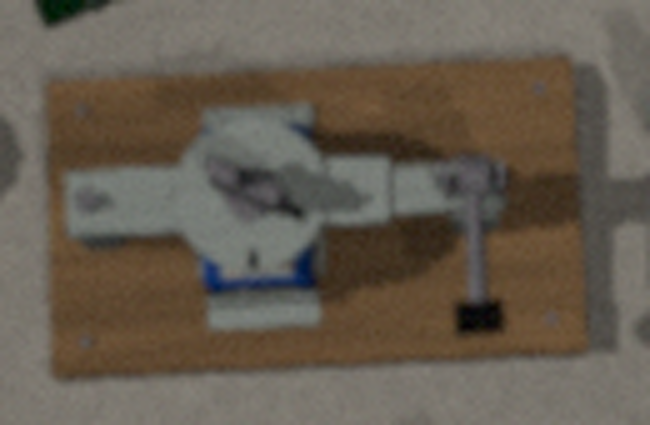

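The crop confirms the cradle. The lever is closed with its black cross-handle at crop (478,316). The dial line is at (252,258), the pointer tip at (300,213), and the blue pack lies under the bar. Pivot, handle and nut fit the given geometry, with cradle yaw about 0.032. I'll move above the handle.

```bash
python3 -m inch '[[0,0,0,-0.908,-0.979,0,0],[0,0,0,-0.908,-0.979,0,0],[0,0,0,-0.908,-0.979,0,0],[0,0,0,-0.908,-0.979,0,0],[0,0,0,-0.908,-0.979,0,0],[0,0,0,-0.908,-0.979,0,0],[0,0,0,-0.908,-0.979,0,0]]' 25
python3 -m inch '[[0,0,0,-0.908,-0.979,0,0],[0,0,0,-0.908,-0.979,0,0],[0,0,0,-0.908,-0.979,0,0],[0,0,0,-0.908,-0.979,0,0],[0,0,0,-0.908,-0.979,0,0],[0,0,0,-0.908,-0.979,0,0],[0,0,0,-0.908,-0.979,0,0]]'
python3 -m inch '[[0,0,0,-0.908,-0.979,0,0],[0,0,0,-0.908,-0.979,0,0],[0,0,0,-0.908,-0.979,0,0],[0,0,0,-0.908,-0.979,0,0],[0,0,0,-0.908,-0.979,0,0],[0,0,0,-0.908,-0.979,0,0],[0,0,0,-0.908,-0.979,0,0]]'
python3 -m inch '[[0,0,-0.035,0,0,0,0],[0,0,-0.035,0,0,0,0],[0,0,-0.034,0,0,0,0],[0,0,0,0,0,0,0],[0,0,0,0,0,0,0]]'
python3 - <<'E'
from h import *
s=r.sense();print(s["qpos"],s["eef_pos"],s["tcp_rot"])
f=grab_frame("wrist");save(f,"w1.png")
print(proj(f,(488.2,-32.3,98)),proj(f,(563.2,-29.9,98)))
E
```

```text
clock: 0.73
eef_pos: [284.1, 386.4, 253.1]
tcp_rot: [-3.141, -0.0, 2.847]
contact_force: [0.2, 0.0, -0.7]
opening: 0.996
grasp_force: 0.0
clock: 1.32
eef_pos: [386.4, 176.2, 253.4]
tcp_rot: [3.141, 0.0, 2.847]
contact_force: [1.6, 0.4, 0.6]
opening: 0.997
grasp_force: 0.0
clock: 1.9
eef_pos: [488.7, -34.0, 253.2]
tcp_rot: [3.142, -0.0, 2.847]
contact_force: [1.0, -0.1, 0.6]
opening: 1.0
grasp_force: 0.0
clock: 2.32
eef_pos: [488.3, -32.3, 253.1]
tcp_rot: [3.142, -0.0, -3.113]
contact_force: [-0.4, 0.5, 1.1]
opening: 0.999
grasp_force: 0.0
[-6.91123452e-02  1.40745584e-01  1.91612796e+00  4.72997741e-06
  1.08501118e+00 -1.66848284e+00] [488.25311575 -32.29321333 253.14066467] [ 3.14156001e+00 -2.90264086e-04 -3.11302069e+00]
(np.float64(319.9017546183984), np.float64(222.12016756314435)) (np.float64(320.3539957154796), np.float64(304.86786179799793))
```

View pics/w1.png

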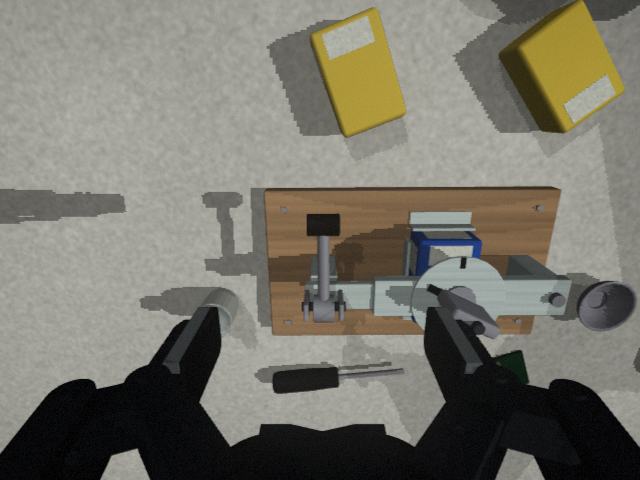

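The wrist view shows the handle at (323,224), about 2.5 mm in +y from the projection, and the pivot at (323,305). The nut is at about (463,300) with its pointer at (432,289) and the dial line at (463,262). I'll correct for the offset, descend and pinch.

```bash
python3 -m inch '[[0,0,0,-0.05,0.1,1,0],[0,0,0,0,0,1,0],[0,0,0,0,0,1,0],[0,0,0,0,0,1,0],[0,0,0,0,0,1,0],[0,0,0,0,0,0.6,0],[0,0,0,0,0,0.5,0],[0,0,0,0,0,0,0]]'
python3 -m inch '[[0,0,0,0,0,0,1],[0,0,0,0,0,0,1],[0,0,0,0,0,0,1],[0,0,0,0,0,0,1],[0,0,0,0,0,0,1],[0,0,0,0,0,0,1],[0,0,0,0,0,0,1],[0,0,0,0,0,0,1]]' 25
```

```text
clock: 3.03
eef_pos: [487.9, -29.4, 98.6]
tcp_rot: [3.141, -0.004, -3.112]
contact_force: [-0.3, 0.2, -0.4]
opening: 1.001
grasp_force: 0.0
clock: 3.7
eef_pos: [490.0, -31.2, 101.5]
tcp_rot: [-3.139, 0.001, -3.109]
contact_force: [-0.8, -11.6, 2.1]
opening: 0.299
grasp_force: 31.0
```

```bash
python3 -m inch '[[0,0,0,0,-0.06,0,1],[0,0,0,-0.03,0,-0.32,1],[0,0,0,-0.04,0,-0.32,1],[0,0,0,-0.1,0,-0.3,1],[0,0,0,-0.1,0,-0.3,1],[0,0,0,-0.16,0,-0.28,1],[0,0,0,-0.17,0,-0.27,1],[0,0,0,0,0,0,1]]'
```

```text
clock: 4.37
eef_pos: [505.0, -30.9, 147.2]
tcp_rot: [-3.141, 0.0, -3.109]
contact_force: [-2.3, -5.5, 1.9]
opening: 0.3
grasp_force: 28.4
```

Moving with the lever (still pinched at 25 mm); continuing the arc.

```bash
python3 -m inch '[[0,0,0,-0.22,0,-0.24,1],[0,0,0,-0.22,0,-0.23,1],[0,0,0,-0.26,0,-0.19,1],[0,0,0,-0.27,0,-0.18,1],[0,0,0,-0.3,0,-0.12,1],[0,0,0,-0.3,0,-0.12,1],[0,0,0,-0.31,0,-0.06,1],[0,0,0,-0.32,0,-0.05,1]]'
python3 -m inch '[[0,0,0,-0.32,0,0.01,1],[0,0,0,-0.32,0,0.02,1],[0,0,0,0,0,0,1],[0,0,0,0,0,0,1]]'
```

```text
clock: 5.03
eef_pos: [558.4, -29.1, 176.0]
tcp_rot: [-3.141, -0.003, -3.109]
contact_force: [-4.5, -3.5, -0.7]
opening: 0.297
grasp_force: 25.5
clock: 5.37
eef_pos: [576.1, -28.5, 175.5]
tcp_rot: [-3.141, 0.001, -3.11]
contact_force: [-0.7, -3.7, 4.5]
opening: 0.293
grasp_force: 25.4
```

```bash
python3 -m inch '[[0,0,0,0,0,0,0],[0,0,0,0,0,0,0],[0,0,0,0,0,0,0],[0,0,0,0,0,-0.6,0],[0,0,0,0,0,-0.8,0],[0,0,0,0,0,-0.9,0],[0,0,0,0,0,-0.9,0],[0,0,0,0,0,0,0]]'
python3 -m inch '[[0,0,0,0.1,0.8,0,0],[0,0,0,0.1,0.8,0,0],[0,0,0,0.1,0.8,0,0],[0,0,0,0.1,0.8,0,0],[0,0,0,0.04,0.8,0,0],[0,0,0,0,0.8,0,0],[0,0,0,0,0,0,0],[0,0,0,0,0,0,0]]'
python3 - <<'E'
from h import *
s=r.sense();print(s["qpos"],s["eef_pos"],s["tcp_rot"])
f=grab_frame("wrist");save(f,"w2.png",(160,120,480,360),2.5)
print(proj(f,(561,91,95)),proj(f,(561,91,132)))
E
```

```text
clock: 6.03
eef_pos: [577.5, -28.3, 258.9]
tcp_rot: [-3.141, 0.006, -3.11]
contact_force: [1.5, -0.2, 0.3]
opening: 1.002
grasp_force: 0.0
clock: 6.7
eef_pos: [560.3, 91.9, 254.1]
tcp_rot: [3.142, -0.001, -3.108]
contact_force: [-0.7, -0.6, -0.6]
opening: 1.002
grasp_force: 0.0
[ 1.59902556e-01  2.64038989e-01  1.75653118e+00  9.58701383e-05
  1.12156680e+00 -1.44478918e+00] [560.30846101  91.91369354 254.12712847] [ 3.14157541e+00 -5.50852462e-04 -3.10773890e+00]
(np.float64(318.7758432588184), np.float64(221.5391591808674)) (np.float64(318.3740710189336), np.float64(236.61043250356227))
```

View pics/w2.png

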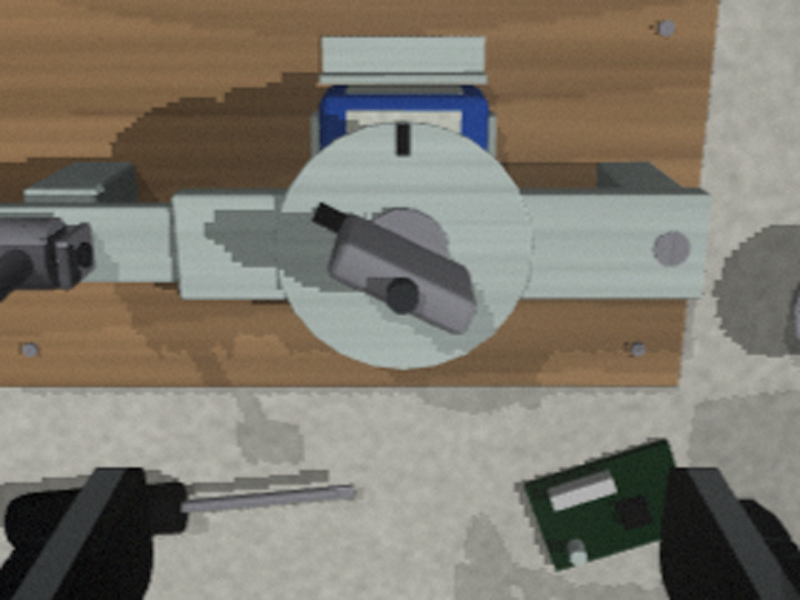

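The crop shows the dial centre at (405,246), the line at (403,139) and the pointer at (325,215) on the end of the grip. The pointer is about 68° (1.19 rad) counter-clockwise of the line. I'll turn the gripper -1.19 rad to straddle the grip, descend and close.

```bash
python3 -m inch '[[0,0,0,0,0.05,0,0],[0,0,-0.038,0,0,0,0],[0,0,-0.038,0,0,0,0],[0,0,-0.038,0,0,0,0],[0,0,-0.038,0,0,0,0],[0,0,-0.038,0,0,0,0]]'
python3 -m inch '[[0,0,-0.038,0,0,0,0],[0,0,-0.038,0,0,0,0],[0,0,-0.038,0,0,0,0],[0,0,-0.037,0,0,0,0],[0,0,-0.037,0,0,0,0],[0,0,0,0,0,0,0]]'
python3 -m inch '[[0,0,0,0,0,1,0],[0,0,0,0,0,1,0],[0,0,0,0,0,1,0],[0,0,0,0,0,1,0],[0,0,0,0,0,0.6,0],[0,0,0,0,0,0.5,0],[0,0,0,0,0,0,0]]'
python3 -m inch '[[0,0,0,0,0,0,1],[0,0,0,0,0,0,1],[0,0,0,0,0,0,1],[0,0,0,0,0,0,1],[0,0,0,0,0,0,1],[0,0,0,0,0,0,1],[0,0,0,0,0,0,1],[0,0,0,0,0,0,1]]' 50
```

```text
clock: 7.25
eef_pos: [560.7, 91.4, 254.4]
tcp_rot: [-3.142, -0.0, -2.508]
contact_force: [-0.3, -0.1, 1.1]
opening: 1.0
grasp_force: 0.0
clock: 7.75
eef_pos: [560.7, 91.5, 254.4]
tcp_rot: [3.142, -0.0, -1.918]
contact_force: [0.1, 0.6, 0.0]
opening: 1.004
grasp_force: 0.0
clock: 8.33
eef_pos: [559.1, 91.5, 124.4]
tcp_rot: [3.138, -0.002, -1.927]
contact_force: [-0.3, -0.3, -0.1]
opening: 0.998
grasp_force: 0.0
clock: 9.0
eef_pos: [560.5, 92.4, 127.7]
tcp_rot: [3.141, 0.0, -1.922]
contact_force: [-3.1, -0.3, 6.8]
opening: 0.129
grasp_force: 49.1
```

```bash
python3 -m inch '[[0,0,0.038,0,0,0,1],[0,0,0.038,0,0,0,1],[0,0,0.038,0,0,0,1],[0,0,0.038,0,0,0,1],[0,0,0.038,0,0,0,1]]'
python3 -m inch '[[0,0,0.038,0,0,0,1],[0,0,0.038,0,0,0,1],[0,0,0.038,0,0,0,1],[0,0,0.037,0,0,0,1],[0,0,0.037,0,0,0,1],[0,0,0,0,0,0,1],[0,0,0,0,0,0,1],[0,0,0,0,0,0,1]]'
python3 - <<'E'
from h import *
f=grab_frame("wrist");save(f,"w3.png",(160,120,480,360),2.5)
E
```

```text
clock: 9.42
eef_pos: [561.2, 91.9, 127.7]
tcp_rot: [-3.14, 0.001, -2.524]
contact_force: [0.1, -3.8, 3.5]
opening: 0.13
grasp_force: 48.8
clock: 10.08
eef_pos: [561.5, 91.1, 127.7]
tcp_rot: [-3.14, 0.002, -3.109]
contact_force: [1.8, -8.2, 1.9]
opening: 0.133
grasp_force: 49.1
```

View pics/w3.png

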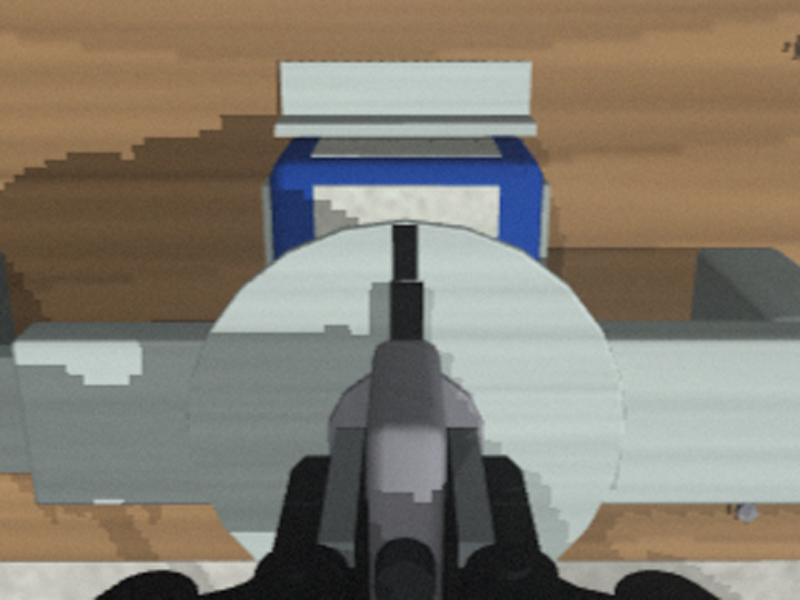

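The crop shows the pointer at x≈408 and the line at x≈404, so the nut is in line within a few degrees. I'll release, rise and go back over the lever.

```bash
python3 -m inch '[[0,0,0,0,0,0,0],[0,0,0,0,0,0,0],[0,0,0,0,0,0,0],[0,0,0,0,0,-1,0],[0,0,0,0,0,-1,0],[0,0,0,0,0,-1,0],[0,0,0,0,0,-1,0],[0,0,0,0,0,-1,0]]'
python3 -m inch '[[0,0,0,-0.1,-0.8,0,0],[0,0,0,-0.1,-0.8,0,0],[0,0,0,-0.1,-0.8,0,0],[0,0,0,-0.1,-0.8,0,0],[0,0,0,-0.04,-0.8,0,0],[0,0,0,0,-0.85,0,0],[0,0,0,0,0,0,0],[0,0,0,0,0,0,0]]'
python3 - <<'E'
from h import *
f=grab_frame("wrist");save(f,"w4.png")
print(proj(f,(576,-29.5,172)))
E
```

```text
clock: 10.8
eef_pos: [560.4, 92.6, 253.2]
tcp_rot: [3.141, -0.0, -3.109]
contact_force: [1.1, 0.2, -0.1]
opening: 1.001
grasp_force: 0.0
clock: 11.47
eef_pos: [575.4, -29.0, 251.9]
tcp_rot: [3.141, -0.0, -3.111]
contact_force: [-1.3, -0.6, 0.3]
opening: 0.999
grasp_force: 0.0
(np.float64(318.3536302082389), np.float64(259.54111409637426))
```

View pics/w4.png

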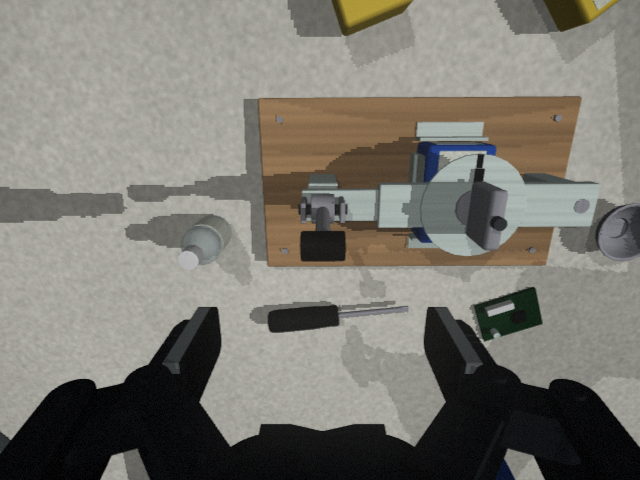

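The handle is at (323,246), still about upright and roughly 5 mm nearer the robot than assumed. The pointer at (480,165) still lines up with the dial line. I'll shift, descend and pinch.

```bash
python3 -m inch '[[0,0,0,0.2,0,0.5,0],[0,0,0,0,0,1,0],[0,0,0,0,0,1,0],[0,0,0,0,0,0.5,0],[0,0,0,0,0,0,0]]'
python3 -m inch '[[0,0,0,0,0,0,1],[0,0,0,0,0,0,1],[0,0,0,0,0,0,1],[0,0,0,0,0,0,1],[0,0,0,0,0,0,1],[0,0,0,0,0,0,1],[0,0,0,0,0,0,1],[0,0,0,0,0,0,1]]' 25
python3 - <<'E'
from h import *
for n in("top","scene"):
  f=grab_frame(n)
  for x in (561,565,570,575): print(n,proj(f,(x,-30,98+75*np.sqrt(max(0,1-((x-565)/75)**2)))))
  if n=="scene": save(f,"s2.png",(240,180,440,330),4)
E
```

```text
clock: 11.93
eef_pos: [568.5, -27.3, 174.1]
tcp_rot: [3.141, -0.005, -3.109]
contact_force: [-0.8, 0.4, -0.5]
opening: 0.999
grasp_force: 0.0
clock: 12.6
eef_pos: [571.1, -28.8, 178.0]
tcp_rot: [-3.141, 0.002, -3.11]
contact_force: [-1.0, -1.0, 7.5]
opening: 0.293
grasp_force: 28.2
top (np.float64(309.22358408640764), np.float64(241.19260076342488))
top (np.float64(309.20365687502454), np.float64(239.64570035305866))
top (np.float64(309.1798923303491), np.float64(237.7380354022352))
top (np.float64(309.1574201799102), np.float64(235.8605447567372))
scene (np.float64(309.8819467770148), np.float64(213.82982542544642))
scene (np.float64(309.40304094307254), np.float64(214.90936449981768))
scene (np.float64(308.8036669302242), np.float64(216.37034798265785))
scene (np.float64(308.2038438478041), np.float64(217.9563314875177))
```

View pics/s2.png

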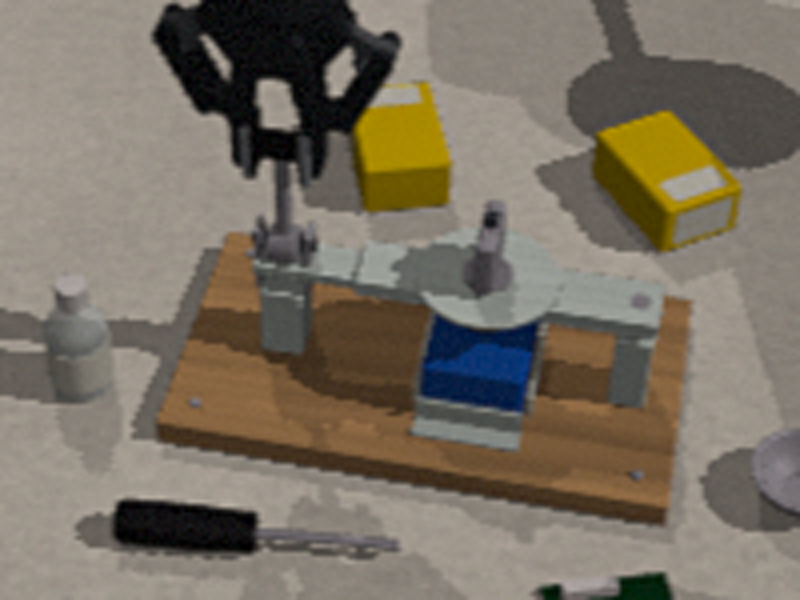

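The crop shows the upright handle held between the pads at (283,150), with the pack, bottle and driver undisturbed. Now closing along the arc.

```bash
python3 -m inch '[[0,0,0,0.354,0,-0.01,1],[0,0,0,0.352,0,0.035,1],[0,0,0,0.346,0,0.076,1],[0,0,0,0.334,0,0.116,1],[0,0,0,0.319,0,0.155,1],[0,0,0,0.298,0,0.19,1],[0,0,0,0.274,0,0.224,1],[0,0,0,0,0,0,1]]'
```

```text
clock: 13.37
eef_pos: [511.1, -30.8, 156.1]
tcp_rot: [-3.141, -0.003, -3.11]
contact_force: [0.8, -3.2, 0.3]
opening: 0.299
grasp_force: 29.7
```

```bash
python3 -m inch '[[0,0,0,0.245,0,0.255,1],[0,0,0,0.214,0,0.282,1],[0,0,0,0.179,0,0.305,1],[0,0,0,0.142,0,0.324,1],[0,0,0,0.103,0,0.339,1],[0,0,0,0.062,0,0.348,1],[0,0,0,0.02,0,0.353,1],[0,0,0,0,0,0,1]]'
python3 -m inch '[[0,0,0,0,0,0.1,1],[0,0,0,0,0,0.1,1],[0,0,0,0,0,0,1],[0,0,0,0,0,0,1]]'
```

```text
clock: 14.03
eef_pos: [487.7, -31.5, 100.7]
tcp_rot: [-3.141, -0.004, -3.109]
contact_force: [1.4, -4.8, 0.1]
opening: 0.295
grasp_force: 33.8
clock: 14.37
eef_pos: [487.8, -31.5, 96.9]
tcp_rot: [-3.141, -0.004, -3.109]
contact_force: [-3.0, -5.1, 6.1]
opening: 0.293
grasp_force: 34.8
```

```bash
python3 -m inch '[[0,0,0,0,0,0.1,1],[0,0,0,0,0,0.1,1],[0,0,0,0,0,0,1],[0,0,0,0,0,0,1]]'
python3 -m inch '[[0,0,0,0,0,0,0],[0,0,0,0,0,0,0],[0,0,0,0,0,0,0],[0,0,0,0,0,-1,0],[0,0,0,0,0,-1,0],[0,0,0,0,0,-1,0],[0,0,0,0,0,-1,0],[0,0,0,0,0,-1,0]]'
python3 - <<'E'
from h import *
f=grab_frame("wrist");save(f,"w5.png")
T=f["cam_to_world"]
for p in((323,224),):pass
R=np.array([[.9995,-.032],[.032,.9995]])
z=f["z_map"];im=f["pixels"].max(2)
# dark handle blob near its projection
u,v=map(int,proj(f,(489,-31,98)));m=np.zeros(im.shape,np.uint8);m[v-40:v+40,u-40:u+40]=(im[v-40:v+40,u-40:u+40]<50)
n,l,st,c=cv2.connectedComponentsWithStats(m)
for i in range(1,n):
  if st[i,4]>100: print(st[i],c[i],dep(f,*c[i]))
E
```

```text
clock: 14.7
eef_pos: [488.7, -31.6, 93.9]
tcp_rot: [-3.141, -0.002, -3.11]
contact_force: [-9.5, -3.8, 33.8]
opening: 0.294
grasp_force: 40.6
clock: 15.37
eef_pos: [488.6, -31.0, 217.7]
tcp_rot: [3.141, -0.002, -3.11]
contact_force: [0.7, 0.1, -0.3]
opening: 1.0
grasp_force: 0.0
[303 226  37  25 914] [320.99343545 237.95733042] [486.72686076 -30.05027982 104.82224587]
```

View pics/w5.png

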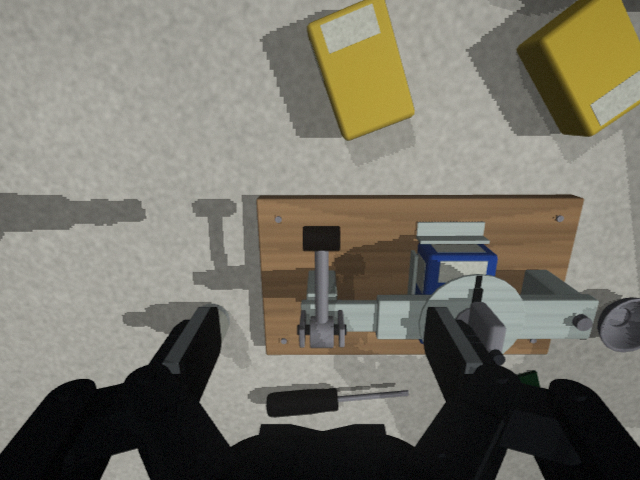

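The handle is at (321,238) with its top at 105 mm (107 expected when closed), and the lever reached its stop at 34 N. The pointer at (479,290) is still in line and the gripper is clear, so I'm handing in.

```bash
python3 -m inch '[[0,0,0,0,0,-1,0],[0,0,0,0,0,0,0],[0,0,0,0,0,0,0]]'; python3 -c "
from rig import r;print(r.sign_off())"
```

```text
clock: 15.67
eef_pos: [489.7, -31.1, 242.6]
tcp_rot: [3.142, 0.001, -3.11]
contact_force: [-0.7, 0.4, -0.5]
opening: 1.001
grasp_force: 0.0
the job is handed in; nothing more can be done
None
```

I opened the lever, turned the nut to the line, closed the lever to its stop and handed the job in at about 16 s; sign-off gave no verdict, and I had no way to measure the pad's force on the pack.

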